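# Set the click-ring clearance on the inspection stand

## Robot

A 7-joint arm with a two-finger parallel gripper is mounted at the origin on the work surface. World frame = base frame: x ahead of the robot, y to its left, z up, the work surface at z = 0. Lengths are in m, angles in rad, forces in N, time in s.
With the tool pointing down it reaches from about 0.35 to 0.9 m from the base axis. Payload 8.1 kg.
Tool frame: the origin (TCP) lies midway between the tips of the shut fingers; the grasp point (between the pads) lies 19 mm behind it (bot.hold_point_z is the distance from the TCP to the grasp point, in m); z points along the fingers, y is the direction in which the jaws open and shut (so a half turn about z gives the same grasp; the last joint's range is limited). The gripper opens to 92 mm and grips with 3 to 60 N. Pads are 19 mm wide; open, the fingers measure 130 mm over their backs; the gripper's body (75 mm by 190 mm) begins 47 mm behind the grasp point.
Start: joints at [-1.402, 0.434, 0.025, 1.573, -0.012, 1.134, -0.075], TCP at [0.168, 0.602, 0.201] pointing down, gripper open.
Joint ranges: [-2.62, 2.62], [-0.44, 2.09], [-1.27, 1.32], [0.08, 2.57], [-1.32, 4.46], [0.12, 2], [-2.74, 2.74]. Speed limits (rad/s): [2.22, 2.22, 3.01, 3.01, 3.14, 3.14, 3.14].

## Interface

Orientations are given as a rotation vector (axis times angle).
In Python, from station import bot gives the robot as it stands.
- The arm moves only by the tool arm_command, never from a script. Its argument "commands" is a list that holds one entry, the list of rows, each a list of 7 numbers: the shift along the tool's x, y, z each as a share of 0.025 m, from -1 to 1, then the turn, a rotation vector about the tool's x, y, z each as a share of 6 degrees, from -1 to 1, then the opening, from 0 (shut) to 1 (fully open). In form: [[[tx, ty, tz, rx, ry, rz, fingers], ...]]. A call has 1 to 12 rows; each row shifts and turns the pose as measured when the row begins, along the tool's axes as they then stand; what a row does not reach is not made up. A row lasts 1/10 s, in which the tool goes at most 50 mm and 8.59 degrees, less where a joint would pass 70% of its speed; a pose out of reach is approached as far as the arm can. A call with a number of a shift or a turn outside -1 to 1 is refused whole. A call with a gripper value outside its range is refused whole. The fingers move at their own pace and stop on an object; the grip force is fixed at half the most. Time passes only in rows, so rows that do not move let the fingers close. It gives the time, the measured TCP pose, the force and the opening at its end, in the units of the state.
- bot.read_state(): the state, without advancing time (a new reading comes with each control period).
- bot.grab_frame(name): name is "side" or "top"; returns (picture, depth): 384x512x3 uint8, red, green, blue; 384x512 float32, m along the optical axis (not along the pixel's ray), 0 where there is no reading.
- bot.camera_params(name): a dict with "camera_matrix" (3x3 intrinsics, pixels), "cam_to_world" (4x4, takes a point from camera to world coordinates). Camera axes: x right, y down, z forward; pixel columns grow to the right and rows downward; lengths in m; the calibration is good to about 2 mm. A picture is of the moment at which its call begins. camera_params takes no time and is no camera call.
- bot.sign_off(): hands the job in, once; it reports no verdict.
The state is a dict: "clock": time; "qpos": joint angles; "joint_velocities": joint speeds; "effort": joint torques, N m; "position": TCP position; "ee_rot": TCP orientation; "ft_force": force on the tool from outside, world axes, zero at the start; "wrist_torque": the same for the moment, N m; "finger_gap": opening from 0.0 (shut) to 1.0 (fully open).
Only numpy, scipy, OpenCV 4.12 (cv2) and the standard library are available. Lean on these libraries where they do the work, as an engineer would, in place of code of your own. Each camera call takes 0.05 s, during which the arm holds its last target. There are 200 camera calls.

## Task

Turn the knurled click ring on top of the stand clockwise (seen from above) until you feel its foot touch the machined block firmly but gently, then back the ring off three clicks from there and let go. The ring itself carries the small drag hand along: do not touch that hand, and leave the other things on the table where they are.

Things in the scene. Friction and masses are not known exactly. Their poses are not given: they have to be found in the camera images.
- stand: fixed C-shaped setting stand, about 150 x 110 mm base plate 18 mm thick, grey column on its -x side, arm 70 mm wide whose top is 152 mm above the table. Origin: under the ring's axis, at the table; z up, column towards its own -x. It is fixed and never moves during a run, and its yaw varies by up to 0.6 rad
- ring_grip (a point): point on the vertical axis of the click ring, at mid-height for a grasp (187 mm above the table); fixed to the stand, does not turn, rise or sink. The knurled grip is a plain cylinder 52 mm in diameter, 164 to 204 mm above the table; grip it from above across its diameter at any yaw, with 20 to 30 N. Pin and drag hand on top reach up to 213 mm, within 21 mm of the axis
- flange (a point): centre of the scalloped flange under the grip, 73 mm in diameter, 156 to 164 mm above the table: keep fingertips above 166 mm. 18 scallops; a spring plunger on the column side clicks into them, one click every 0.349 rad (20 degrees). Free turning takes a moment that swings within about 0.06 N m either way in every click, so what is read on first gripping may be off by as much
- click_ring (a joint): angle of the click ring, rad, grows clockwise seen from above (closing: the foot goes down 6 mm per rad). It rests in clicks at multiples of 0.349 rad; released between two, it snaps to the nearer one, and let go under load it creeps back. Starts between 0 and 0.8. One grasp turns it about 1.5 rad at most, so a second grasp may be needed
- foot: rubber-faced steel foot, 24 mm in diameter, driven down by the ring; origin: centre of its lower face. It meets the fixed machined block (69 x 56 mm) between 1.6 and 3.0 rad of ring angle, differently each run, known only by feel: from there the ring's moment climbs steadily, 0.1 N m every 0.045 rad. 0.1 to 0.2 N m is a firm touch; above 0.3 N m is too hard
- ring_mark (a point): dark index line on the ring's top near its rim, 21 mm from the axis, 205 mm above the table; turns with the ring. A small upright pin beside it pushes the drag hand ahead of it, clockwise only
- drag_hand: small dark drag hand on top of the ring, 24 x 3 x 4 mm, turning with light friction about the ring's axis; the ring's pin pushes it clockwise and leaves it at the farthest angle reached. Origin: on the axis, 205.5 mm above the table; its x axis points along the hand. It starts ahead (clockwise) of the pin. Not to be touched by the robot
- pointer_tip (a point): tip of the drag hand, 21 mm from the axis. While the pin pushes the hand, this lies directly over ring_mark; after backing off three clicks (60 degrees) they are 21 mm apart
- sphere_stand: loose reference sphere on a stand, round foot 64 mm, 112 mm tall; origin under its centre; leave alone
- joystick: loose dark joystick box 110 x 80 mm, 85 mm tall with its stick; origin under its centre; leave alone
- ring_gauge: loose steel ring gauge, 60 mm outside, 36 mm bore, 18 mm high; origin under its centre; leave alone
- parallel: loose steel parallel bar 100 x 14 x 28 mm high; origin under its centre, x along it; leave alone
Mind the look-alikes: they are no part of the job. Leave any yellow look-alike of the stand alone.

How it is judged:
By the outcome, as a careful person would: the job done as asked, in the order asked, and still so for the second after the job is handed in, with the robot touching nothing.
It also fails if it takes over 64 s, if anything falls off the work surface, if the arm or the gripper's body presses on something with over 40 N, if the wrist force passes 120 N, or if a joint passes its speed limit or range.

## Working session

There is one attempt and no reset: what is moved stays moved. The work goes in short steps, Python scripts to look and compute and a tool call to move; the robot and the scene stay as the last step left them, time stands still between calls to the robot, and variables do not carry over. Pictures are saved under pics/ and viewed, about 8 in all and at most 12, crops included, and the job is handed in when it is done.

Besides the shell and the picture viewer there is one more tool, called after "Emit:" as name(argument=value, ...), one argument or row to a line, values as JSON. arm_command: Moves the arm, as the interface text tells. Shift numbers are shares of 0.025 m and turn numbers shares of 6 degrees, none past 1 either way. Its arguments: {"type":"object","properties":{"commands":{"type":"array","items":{"type":"array","items":{"type":"array","items":{"type":"number"}}}}},"required":["commands"]}

```bash
mkdir -p pics
python3 - <<'E'
from station import bot
import cv2,numpy as np
np.set_printoptions(precision=4,suppress=True)
s=bot.read_state(); print(s)
for n in("top","side"):
    p,d=bot.grab_frame(n); cv2.imwrite(f"pics/{n}0.png",p[:,:,::-1]); np.save(f"{n}0.npy",d)
    c=bot.camera_params(n); print(c)
E
```

```text
{'clock': 0.0, 'qpos': array([-1.4016,  0.4352,  0.025 ,  1.5741, -0.0116,  1.134 , -0.0751]), 'joint_velocities': array([ 0.0002,  0.0014, -0.0018, -0.0006, -0.0001,  0.0007,  0.0019]), 'effort': array([ -0.0008, -66.7876,   0.9847, -31.4441,  -0.0605,   0.0432,
         0.0002]), 'position': array([0.1677, 0.6015, 0.2   ]), 'ee_rot': array([-0.4258, -3.1125,  0.0025]), 'ft_force': array([ 0.4811, -0.2433, -0.1513]), 'wrist_torque': array([ 0.0176, -0.0275,  0.0211]), 'finger_gap': 1.0005410057195872}
{'camera_matrix': array([[389.3466,   0.    , 248.473 ],
       [  0.    , 389.3466, 185.7872],
       [  0.    ,   0.    ,   1.    ]]), 'cam_to_world': array([[ 0.0032, -0.9955,  0.0948,  0.4723],
       [-1.    , -0.0031,  0.0019,  0.0588],
       [-0.0016, -0.0948, -0.9955,  1.0691],
       [ 0.    ,  0.    ,  0.    ,  1.    ]])}
{'camera_matrix': array([[368.8063,   0.    , 260.6152],
       [  0.    , 368.8063, 197.7385],
       [  0.    ,   0.    ,   1.    ]]), 'cam_to_world': array([[ 0.9961, -0.0627,  0.0625,  0.5146],
       [-0.0879, -0.7833,  0.6153, -0.4867],
       [ 0.0104, -0.6184, -0.7858,  0.827 ],
       [ 0.    ,  0.    ,  0.    ,  1.    ]])}
```

View pics/top0.png

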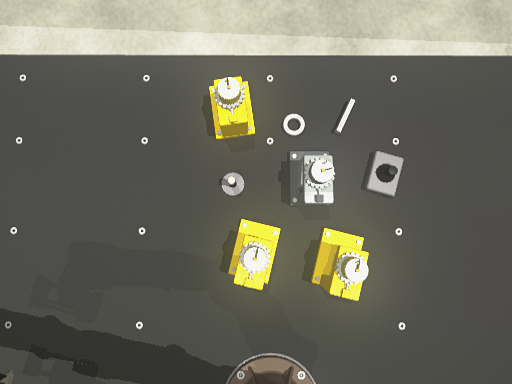

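View pics/side0.png

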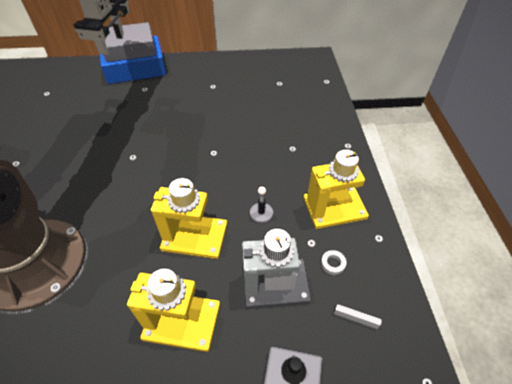

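```bash
cat > h.py <<'E'
from station import bot
import cv2,numpy as np
np.set_printoptions(precision=4,suppress=True)
def pts(n,d):
    c=bot.camera_params(n);K=c["camera_matrix"];T=c["cam_to_world"]
    v,u=np.mgrid[:d.shape[0],:d.shape[1]]
    P=np.stack([(u-K[0,2])/K[0,0]*d,(v-K[1,2])/K[1,1]*d,d],-1)
    return P@T[:3,:3].T+T[:3,3]
E
python3 - <<'E'
from h import *
big=[]
for n,(u0,v0) in (("top",(320,171)),("side",(277,245))):
    W=pts(n,np.load(n+"0.npy")); s=np.s_[v0-45:v0+45,u0-45:u0+45]
    w=W[s].reshape(-1,3); 
    m=(w[:,2]>.196)&(w[:,2]<.21); q=w[m]
    (x,y),r=cv2.minEnclosingCircle((q[:,:2]*1000).astype(np.float32))
    print(n,m.sum(),"mean",q.mean(0),"circ",x,y,r)
    m=(w[:,2]>.14)&(w[:,2]<.168);q=w[m]; print(" flange/arm",q.mean(0),cv2.minAreaRect((q[:,:2]*1000).astype(np.float32)))
    m=(w[:,2]>.012)&(w[:,2]<.024);q=w[m]; print(" base",cv2.minAreaRect((q[:,:2]*1000).astype(np.float32)))
    im=cv2.imread(f"pics/{n}0.png")[v0-25:v0+45,u0-40:u0+40]; big.append(cv2.resize(im,None,fx=5,fy=5,interpolation=cv2.INTER_CUBIC))
cv2.imwrite("pics/crop0.png",np.hstack(big))
E
```

```text
top 416 mean [ 0.5898 -0.1036  0.2041] circ 589.9561767578125 -104.41158294677734 26.414104461669922
 flange/arm [ 0.5684 -0.0996  0.1554] ((578.0686645507812, -104.78598022460938), (112.82418060302734, 70.53626251220703), 0.36351338028907776)
 base ((629.4201049804688, -109.98711395263672), (217.4944610595703, 152.6688995361328), 0.009935999289155006)
side 492 mean [ 0.5863 -0.1089  0.2041] circ 586.8643798828125 -106.60535430908203 26.640335083007812
 flange/arm [ 0.5672 -0.1181  0.1555] ((574.818603515625, -107.18142700195312), (70.71957397460938, 115.5259780883789), 89.30243682861328)
 base ((640.12158203125, -0.65948486328125), (188.14349365234375, 264.9307861328125), 0.08430606871843338)
```

View pics/crop0.png

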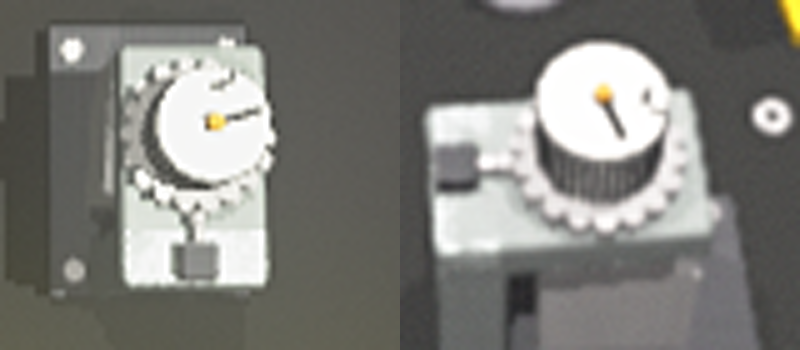

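Emit:
arm_command(
  commands=[
    [[0,0,-1,0,0,0,1],[0,0,-1,0,0,0,1],[0,0,-1,0,0,0,1],[0,0,-1,0,0,0,1],[0,0,-1,0,0,0,1],[-0.5,-0.5,0,0,0,0,1],[-1,-0.95,0,0,0,0,1],[-1,-0.95,0,0,0,0,1],[-1,-0.95,0,0,0,0,1],[-1,-0.95,0,0,0,0,1],[-1,-0.95,0,0,0,0,1],[-1,-0.95,0,0,0,0,1]],
  ],
)

```text
clock: 1.3
position: [0.2816, 0.4031, 0.3247]
ee_rot: [-0.411, -3.111, 0.021]
ft_force: [0.4, -1.1, -0.2]
finger_gap: 1.002
```

Emit:
arm_command(
  commands=[
    [[-1,-0.95,0,0,0,0,1],[-1,-0.95,0,0,0,0,1],[-1,-0.95,0,0,0,0,1],[-1,-0.95,0,0,0,0,1],[-1,-0.95,0,0,0,0,1],[-1,-0.95,0,0,0,0,1],[-1,-0.95,0,0,0,0,1],[-1,-0.95,0,0,0,0,1],[-1,-0.95,0,0,0,0,1],[-1,-0.95,0,0,0,0,1],[-1,-0.95,0,0,0,0,1],[-1,-0.95,0,0,0,0,1]],
  ],
)

```text
clock: 2.5
position: [0.5015, 0.0321, 0.326]
ee_rot: [-0.409, -3.108, 0.024]
ft_force: [0.2, -0.4, 0.0]
finger_gap: 0.998
```

```bash
cat >> h.py <<'E'
from scipy.spatial.transform import Rotation as Ro
C=np.array([0.5885,-0.1055,0.170])
def info(t=C):
    s=bot.read_state(); R=Ro.from_rotvec(s["ee_rot"]).as_matrix()
    yaw=np.degrees(np.arctan2(-R[1,0],R[0,0]))  # grows clockwise seen from above
    print("t",s["clock"],"p",s["position"],"yawcw",round(yaw,2),"q7",s["qpos"],"F",s["ft_force"],"M",s["wrist_torque"],"gap",round(s["finger_gap"],4))
    tilt=Ro.from_matrix(R.T@Ro.from_euler('z',-np.radians(yaw)).as_matrix()@np.diag([1,-1,-1])).as_rotvec()
    print("rows-units shift",R.T@(t-s["position"])/.025,"turn to level",np.degrees(tilt)/6)
E
python3 -c "from h import *;info()"
```

```text
t 2.5 p [0.5015 0.0321 0.326 ] yawcw -165.0 q7 [-0.6111  0.1511  0.5105  1.6809 -0.062   1.3396  1.2185] F [ 0.232  -0.3905  0.0054] M [ 0.0513 -0.0112 -0.0203] gap 0.9977
rows-units shift [-4.8174 -4.3135  6.2873] turn to level [-0.1546 -0.0483  0.0004]
```

Emit:
arm_command(
  commands=[
    [[-1,-0.9,0,-0.15,-0.05,0,1],[-1,-0.9,0,0,0,0,1],[-1,-0.9,0,0,0,0,1],[-1,-0.9,0,0,0,0,1],[-0.8,-0.7,0.5,0,0,0,1],[0,0,1,0,0,0,1],[0,0,0.5,0,0,0,1],[0,0,0,0,0,0,1]],
  ],
)

```text
clock: 3.3
position: [0.5921, -0.1147, 0.2722]
ee_rot: [-0.419, -3.111, 0.006]
ft_force: [-0.4, 0.4, -0.2]
finger_gap: 0.998
```

```bash
python3 -c "
from h import *;info()
for n in('top','side'):
    p,d=bot.grab_frame(n); np.save(n+'1.npy',d); cv2.imwrite(f'pics/{n}1.png',p[:,:,::-1])
a=cv2.imread('pics/side1.png')[150:300,180:380];b=cv2.imread('pics/top1.png')[100:250,220:420]
cv2.imwrite('pics/c1.png',cv2.resize(np.hstack([b,a]),None,fx=2,fy=2))
"
```

```text
t 3.3 p [ 0.5921 -0.1147  0.2722] yawcw -164.65 q7 [-0.3086  0.3802  0.5899  1.5531 -0.2134  1.2767  1.6137] F [-0.3542  0.3847 -0.1722] M [ 0.0063  0.0329 -0.0636] gap 0.9977
rows-units shift [0.2289 0.3337 4.0866] turn to level [-0.0372 -0.0215  0.    ]
```

View pics/c1.png

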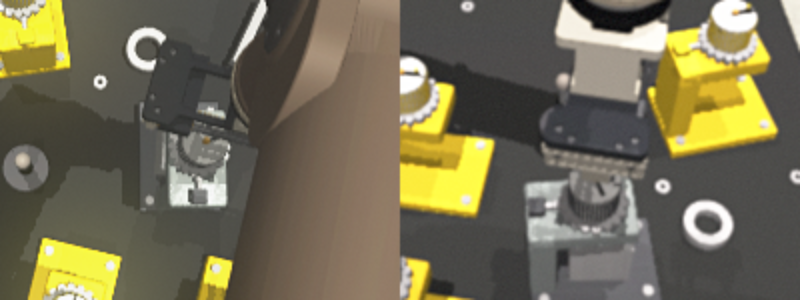

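Emit:
arm_command(
  commands=[
    [[0.2,0.3,0,0,0,0,1],[0.05,0.05,0.7,0,0,0,1],[0,0,0.7,0,0,0,1],[0,0,0.7,0,0,0,1],[0,0,0.7,0,0,0,1],[0,0,0.6,0,0,0,1],[0,0,0,0,0,0,1]],
  ],
)

```text
clock: 4.1
position: [0.5929, -0.0948, 0.1951]
ee_rot: [0.4, 3.103, 0.005]
ft_force: [0.1, -0.5, 0.3]
finger_gap: 0.994
```

```bash
python3 -c "from h import *;info()"
```

```text
t 4.1 p [ 0.5929 -0.0948  0.1951] yawcw -165.29 q7 [-0.3204  0.4208  0.5578  1.6889 -0.2507  1.0901  1.6265] F [ 0.0822 -0.523   0.3312] M [0.0186 0.0808 0.0398] gap 0.9941
rows-units shift [ 0.0735 -0.4628  1.0028] turn to level [0.0436 0.1162 0.0003]
```

Emit:
arm_command(
  commands=[
    [[0.07,-0.4,0,0.04,0.1,0,1],[0,0,0,0,0,0,1],[0,0,0,0,0,0,1]],
  ],
)

```text
clock: 4.4
position: [0.5898, -0.1034, 0.1986]
ee_rot: [0.398, 3.111, 0.001]
ft_force: [-0.2, 0.6, 0.4]
finger_gap: 0.997
```

```bash
python3 -c "from h import *;info()"
```

```text
t 4.4 p [ 0.5898 -0.1034  0.1986] yawcw -165.42 q7 [-0.3081  0.4204  0.561   1.681  -0.2468  1.1061  1.6403] F [-0.1879  0.6432  0.4201] M [ 0.0471  0.0006 -0.0659] gap 0.9972
rows-units shift [ 0.0332 -0.0949  1.1437] turn to level [0.0148 0.0461 0.    ]
```

Emit:
arm_command(
  commands=[
    [[0,-0.08,0.5,0,0,0,1],[0,0,0.45,0,0,0,1],[0,0,0,0,0,0,1],[0,0,0,0,0,0,1]],
  ],
)

```text
clock: 4.8
position: [0.5897, -0.1058, 0.1736]
ee_rot: [0.399, 3.11, 0.002]
ft_force: [-1.1, 0.1, -0.3]
finger_gap: 1.0
```

```bash
python3 -c "from h import *;info()"
```

```text
t 4.8 p [ 0.5897 -0.1058  0.1736] yawcw -165.39 q7 [-0.2958  0.4432  0.5511  1.7136 -0.2634  1.0524  1.6582] F [-1.0733  0.0718 -0.3498] M [-0.0219  0.0548  0.0144] gap 0.9999
rows-units shift [ 0.052  -0.0005  0.1445] turn to level [0.0189 0.0601 0.0001]
```

Emit:
arm_command(
  commands=[
    [[0,0,0.1,0,0,0,0.62],[0,0,0,0,0,0,0.62],[0,0,0,0,0,0,0.62],[0,0,0,0,0,0,0.5],[0,0,0,0,0,0,0.3],[0,0,0,0,0,0,0],[0,0,0,0,0,0,0],[0,0,0,0,0,0,0]],
  ],
)

```text
clock: 5.6
position: [0.5898, -0.1068, 0.1712]
ee_rot: [0.4, 3.109, 0.0]
ft_force: [-0.5, -0.3, -1.0]
finger_gap: 0.553
```

```bash
python3 -c "from h import *;info()"
```

```text
t 5.6 p [ 0.5898 -0.1068  0.1712] yawcw -165.33 q7 [-0.2944  0.4458  0.5508  1.7165 -0.2644  1.0469  1.6595] F [-0.4732 -0.3239 -0.9954] M [-0.0339 -0.0487  0.0873] gap 0.5529
rows-units shift [0.063  0.0381 0.0466] turn to level [0.0093 0.0645 0.    ]
```

```bash
cat >> h.py <<'E'
def feel(n=8):
    M=[];Y=[];E=[];F=[];P=[]
    for i in range(n):
        bot.grab_frame("side"); s=bot.read_state(); R=Ro.from_rotvec(s["ee_rot"]).as_matrix()
        Y.append(np.degrees(np.arctan2(-R[1,0],R[0,0])));M.append(s["wrist_torque"]);E.append(s["effort"][6]);F.append(s["ft_force"]);P.append(s["position"])
    M=np.array(M)
    print("t",s["clock"],"yaw %.2f+-%.2f"%(np.mean(Y),np.std(Y)),"Mz %.3f sd %.3f"%(M[:,2].mean(),M[:,2].std()),"E7 %.3f"%np.mean(E),"q7 %.4f"%s["qpos"][6],"F",np.mean(F,0),"P",np.mean(P,0),"gap",round(s["finger_gap"],3))
    print("shift units",R.T@(C-np.mean(P,0))/.025)
E
python3 -c "from h import *;feel(6)"
```

```text
t 5.9 yaw -165.34+-0.00 Mz 0.005 sd 0.016 E7 -0.024 q7 1.6595 F [-0.1843 -0.7114 -1.1127] P [ 0.5898 -0.1068  0.1712] gap 0.554
shift units [0.0634 0.0375 0.0469]
```

Emit:
arm_command(
  commands=[
    [[0,0,0,0,0,0.5,0],[0,0,0,0,0,1,0],[0,0,0,0,0,1,0],[0,0,0,0,0,1,0],[0,0,0,0,0,1,0],[0,0,0,0,0,1,0],[0,0,0,0,0,0.5,0],[0,0,0,0,0,0,0]],
  ],
)

```text
clock: 6.7
position: [0.5897, -0.107, 0.1712]
ee_rot: [1.376, 2.817, 0.003]
ft_force: [-0.5, -1.9, 0.6]
finger_gap: 0.55
```

```bash
python3 -c "from h import *;feel(6);info()"
```

```text
t 7.0 yaw -128.05+-0.02 Mz -0.074 sd 0.019 E7 -0.023 q7 1.0994 F [ 0.0555 -0.9793 -0.8447] P [ 0.5897 -0.107   0.1712] gap 0.555
shift units [0.077  0.0004 0.0472]
t 7.0 p [ 0.5896 -0.107   0.1712] yawcw -128.03 q7 [-0.4025  0.4787  0.7209  1.7252 -0.3557  1.0654  1.0994] F [ 0.1447 -0.0625 -0.3582] M [-0.218   0.0587 -0.0851] gap 0.5551
rows-units shift [0.0769 0.0015 0.0461] turn to level [0.0444 0.0471 0.0001]
```

Emit:
arm_command(
  commands=[
    [[0.08,0,0,0,0,1,0],[0,0,0,0,0,0.9,0],[0,0,0,0,0,0,0]],
  ],
)

```text
clock: 7.3
position: [0.5897, -0.1072, 0.1712]
ee_rot: [1.651, 2.661, 0.003]
ft_force: [0.5, 1.8, 0.6]
finger_gap: 0.554
```

```bash
python3 -c "from h import *;feel(6)"
```

```text
t 7.6 yaw -116.54+-0.03 Mz -0.040 sd 0.048 E7 -0.136 q7 0.9276 F [ 0.5549 -1.1545 -1.0154] P [ 0.5897 -0.1071  0.1712] gap 0.553
shift units [ 0.0798 -0.0136  0.0473]
```

Emit:
arm_command(
  commands=[
    [[0,0,0,0,0,0.8,0],[0,0,0,0,0,0,0]],
  ],
)

```text
clock: 7.8
position: [0.5896, -0.1071, 0.1712]
ee_rot: [1.758, 2.592, 0.005]
ft_force: [0.5, -0.5, -1.5]
finger_gap: 0.559
```

```bash
python3 -c "from h import *;feel(5)"
```

```text
t 8.05 yaw -111.86+-0.02 Mz -0.051 sd 0.047 E7 -0.106 q7 0.8595 F [ 0.7641 -1.1849 -1.3991] P [ 0.5896 -0.1071  0.1712] gap 0.547
shift units [ 0.0775 -0.0186  0.0473]
```

Emit:
arm_command(
  commands=[
    [[0,0,0,0,0,0.8,0],[0,0,0,0,0,0,0]],
  ],
)

```text
clock: 8.25
position: [0.5896, -0.1071, 0.1712]
ee_rot: [1.862, 2.518, 0.006]
ft_force: [-0.1, -0.6, -0.8]
finger_gap: 0.555
```

```bash
python3 -c "from h import *;feel(5)"
```

```text
t 8.5 yaw -107.19+-0.02 Mz -0.082 sd 0.022 E7 -0.057 q7 0.7915 F [ 1.0426 -0.8303 -1.7623] P [ 0.5896 -0.1071  0.1712] gap 0.55
shift units [ 0.0747 -0.0241  0.0477]
```

Emit:
arm_command(
  commands=[
    [[0,0,0,0,0,0.8,0],[0,0,0,0,0,0,0]],
  ],
)

```text
clock: 8.7
position: [0.5896, -0.1071, 0.1712]
ee_rot: [1.963, 2.441, 0.007]
ft_force: [1.2, -0.4, -1.4]
finger_gap: 0.552
```

```bash
python3 -c "from h import *;feel(5)"
```

```text
t 8.95 yaw -102.54+-0.02 Mz -0.019 sd 0.023 E7 -0.146 q7 0.7239 F [ 1.0926 -0.934  -1.6776] P [ 0.5896 -0.1071  0.1712] gap 0.554
shift units [ 0.073  -0.0286  0.0478]
```

Emit:
arm_command(
  commands=[
    [[0,0,0,0,0,0.8,0],[0,0,0,0,0,0,0]],
  ],
)

```text
clock: 9.15
position: [0.5896, -0.1071, 0.1712]
ee_rot: [2.061, 2.359, 0.008]
ft_force: [1.3, -1.2, -0.9]
finger_gap: 0.555
```

```bash
python3 -c "from h import *;feel(5)"
```

```text
t 9.4 yaw -97.87+-0.02 Mz -0.017 sd 0.024 E7 -0.132 q7 0.6565 F [ 1.0404 -1.2261 -1.4994] P [ 0.5896 -0.1071  0.1712] gap 0.551
shift units [ 0.0697 -0.0336  0.0477]
```

Emit:
arm_command(
  commands=[
    [[0,0,0,0,0,0.8,0],[0,0,0,0,0,0,0]],
  ],
)

```text
clock: 9.6
position: [0.5895, -0.1071, 0.1712]
ee_rot: [2.156, 2.274, 0.009]
ft_force: [1.7, -1.2, -1.5]
finger_gap: 0.553
```

```bash
python3 -c "from h import *;feel(5);print(bot.read_state()['qpos'])"
```

```text
t 9.85 yaw -93.21+-0.02 Mz -0.061 sd 0.015 E7 -0.108 q7 0.5892 F [ 0.9021 -0.8873 -1.9668] P [ 0.5895 -0.1071  0.1712] gap 0.549
shift units [ 0.0657 -0.0385  0.0479]
[-0.5002  0.523   0.8874  1.7363 -0.4541  1.0899  0.5892]
```

Emit:
arm_command(
  commands=[
    [[0,0,0,0,0,0.8,0],[0,0,0,0,0,0,0]],
  ],
)

```text
clock: 10.05
position: [0.5895, -0.1071, 0.1712]
ee_rot: [2.246, 2.184, 0.011]
ft_force: [1.3, -0.6, -1.5]
finger_gap: 0.553
```

```bash
python3 -c "from h import *;feel(5)"
```

```text
t 10.3 yaw -88.54+-0.02 Mz -0.048 sd 0.032 E7 -0.094 q7 0.5222 F [ 0.8691 -1.1058 -2.2383] P [ 0.5895 -0.1071  0.1712] gap 0.551
shift units [ 0.0618 -0.0424  0.0478]
```

Emit:
arm_command(
  commands=[
    [[0,0,0,0,0,0.5,0],[0,0,0,0,0,0,0]],
  ],
)

```text
clock: 10.5
position: [0.5895, -0.1071, 0.1712]
ee_rot: [2.3, 2.128, 0.011]
ft_force: [2.4, -1.5, -1.5]
finger_gap: 0.555
```

```bash
python3 -c "from h import *;feel(6)"
```

```text
t 10.8 yaw -85.65+-0.02 Mz 0.012 sd 0.015 E7 -0.072 q7 0.4808 F [ 0.929  -1.1529 -2.0457] P [ 0.5895 -0.1071  0.1712] gap 0.557
shift units [ 0.0598 -0.0448  0.0481]
```

Emit:
arm_command(
  commands=[
    [[0,0,0,0,0,0.5,0],[0,0,0,0,0,0,0]],
  ],
)

```text
clock: 11.0
position: [0.5895, -0.1071, 0.1712]
ee_rot: [2.354, 2.069, 0.012]
ft_force: [0.8, -1.3, -2.5]
finger_gap: 0.552
```

```bash
python3 -c "from h import *;feel(6)"
```

```text
t 11.3 yaw -82.70+-0.02 Mz 0.016 sd 0.034 E7 -0.071 q7 0.4388 F [ 1.3748 -1.3663 -2.514 ] P [ 0.5895 -0.1071  0.1712] gap 0.554
shift units [ 0.0567 -0.0476  0.0487]
```

Emit:
arm_command(
  commands=[
    [[0,0,0,0,0,0.75,0],[0,0,0,0,0,0,0]],
  ],
)

```text
clock: 11.5
position: [0.5895, -0.107, 0.1712]
ee_rot: [2.433, 1.975, 0.013]
ft_force: [1.0, -0.6, -2.0]
finger_gap: 0.556
```

```bash
python3 -c "from h import *;feel(5)"
```

```text
t 11.75 yaw -78.29+-0.02 Mz -0.032 sd 0.035 E7 -0.121 q7 0.3759 F [ 1.4715 -1.3493 -2.9624] P [ 0.5895 -0.1071  0.1712] gap 0.553
shift units [ 0.053  -0.0507  0.0484]
```

Emit:
arm_command(
  commands=[
    [[0,0,0,0,0,0.75,0],[0,0,0,0,0,0,0]],
  ],
)

```text
clock: 11.95
position: [0.5894, -0.107, 0.1712]
ee_rot: [2.507, 1.882, 0.014]
ft_force: [2.7, -1.2, -2.6]
finger_gap: 0.554
```

```bash
python3 -c "from h import *;feel(5)"
```

```text
t 12.2 yaw -73.92+-0.02 Mz -0.046 sd 0.012 E7 -0.099 q7 0.3136 F [ 1.4969 -1.6436 -3.2738] P [ 0.5895 -0.107   0.1712] gap 0.555
shift units [ 0.0477 -0.054   0.0486]
```

Emit:
arm_command(
  commands=[
    [[0,0,0,0,0,0.75,0],[0,0,0,0,0,0,0]],
  ],
)

```text
clock: 12.4
position: [0.5894, -0.107, 0.1712]
ee_rot: [2.578, 1.785, 0.015]
ft_force: [0.9, -1.4, -2.7]
finger_gap: 0.553
```

```bash
python3 -c "from h import *;feel(5)"
```

```text
t 12.65 yaw -69.54+-0.02 Mz -0.047 sd 0.035 E7 -0.076 q7 0.2516 F [ 1.5291 -1.6545 -3.0863] P [ 0.5894 -0.107   0.1712] gap 0.552
shift units [ 0.0426 -0.0567  0.049 ]
```

Emit:
arm_command(
  commands=[
    [[0,0,0,0,0,0.75,0],[0,0,0,0,0,0,0]],
  ],
)

```text
clock: 12.85
position: [0.5894, -0.107, 0.1712]
ee_rot: [2.644, 1.686, 0.016]
ft_force: [1.9, -2.0, -2.6]
finger_gap: 0.55
```

```bash
python3 -c "from h import *;feel(5)"
```

```text
t 13.1 yaw -65.18+-0.02 Mz 0.000 sd 0.027 E7 -0.135 q7 0.1897 F [ 0.6287 -1.2068 -3.107 ] P [ 0.5894 -0.107   0.1712] gap 0.56
shift units [ 0.0379 -0.059   0.0489]
```

Emit:
arm_command(
  commands=[
    [[0,0,0,0,0,0.65,0],[0,0,0,0,0,0,0]],
  ],
)

```text
clock: 13.3
position: [0.5894, -0.107, 0.1712]
ee_rot: [2.699, 1.598, 0.017]
ft_force: [0.7, -2.5, -3.3]
finger_gap: 0.551
```

```bash
python3 -c "from h import *;feel(5)"
```

```text
t 13.55 yaw -61.39+-0.02 Mz 0.016 sd 0.015 E7 -0.103 q7 0.1363 F [ 1.5934 -1.3645 -3.4735] P [ 0.5894 -0.107   0.1712] gap 0.546
shift units [ 0.033  -0.0606  0.0493]
```

Emit:
arm_command(
  commands=[
    [[0,0,0,0,0,0.7,0],[0,0,0,0,0,0,0]],
  ],
)

```text
clock: 13.75
position: [0.5894, -0.107, 0.1713]
ee_rot: [2.755, 1.501, 0.018]
ft_force: [1.2, -0.8, -3.0]
finger_gap: 0.558
```

```bash
python3 -c "from h import *;feel(5);print(bot.read_state()['qpos'])"
```

```text
t 14.0 yaw -57.31+-0.02 Mz -0.023 sd 0.036 E7 -0.107 q7 0.0787 F [ 1.5925 -1.7171 -4.1066] P [ 0.5894 -0.1069  0.1712] gap 0.552
shift units [ 0.0277 -0.0624  0.0494]
[-0.5842  0.5905  1.0597  1.7436 -0.5712  1.1383  0.0787]
```

Emit:
arm_command(
  commands=[
    [[0,0,0,0,0,0.75,0],[0,0,0,0,0,0,0]],
  ],
)

```text
clock: 14.2
position: [0.5894, -0.1069, 0.1713]
ee_rot: [2.811, 1.395, 0.019]
ft_force: [1.2, -2.2, -4.1]
finger_gap: 0.553
```

```bash
python3 -c "from h import *;feel(5)"
```

```text
t 14.45 yaw -52.93+-0.02 Mz -0.032 sd 0.026 E7 -0.096 q7 0.0171 F [ 1.4936 -1.7089 -4.2097] P [ 0.5894 -0.1069  0.1713] gap 0.557
shift units [ 0.0223 -0.0638  0.0499]
```

Emit:
arm_command(
  commands=[
    [[0,0,0,0,0,0.75,0],[0,0,0,0,0,0,0]],
  ],
)

```text
clock: 14.65
position: [0.5894, -0.1069, 0.1713]
ee_rot: [2.862, 1.287, 0.02]
ft_force: [0.8, -0.6, -2.5]
finger_gap: 0.552
```

```bash
python3 -c "from h import *;feel(5)"
```

```text
t 14.9 yaw -48.56+-0.02 Mz -0.067 sd 0.021 E7 -0.068 q7 -0.0444 F [ 1.6398 -1.3025 -4.3893] P [ 0.5894 -0.1069  0.1713] gap 0.551
shift units [ 0.0169 -0.064   0.0498]
```

Emit:
arm_command(
  commands=[
    [[0,0,0,0,0,0.75,0],[0,0,0,0,0,0,0]],
  ],
)

```text
clock: 15.1
position: [0.5894, -0.1069, 0.1712]
ee_rot: [2.91, 1.177, 0.02]
ft_force: [0.9, -1.4, -3.9]
finger_gap: 0.555
```

```bash
python3 -c "from h import *;feel(5)"
```

```text
t 15.35 yaw -44.19+-0.02 Mz -0.012 sd 0.036 E7 -0.130 q7 -0.1059 F [ 1.5457 -1.4471 -4.5618] P [ 0.5894 -0.1069  0.1713] gap 0.549
shift units [ 0.0117 -0.0651  0.0499]
```

Emit:
arm_command(
  commands=[
    [[0,0,0,0,0,0.7,0],[0,0,0,0,0,0,0]],
  ],
)

```text
clock: 15.55
position: [0.5894, -0.1069, 0.1713]
ee_rot: [2.951, 1.073, 0.021]
ft_force: [1.0, -1.7, -4.8]
finger_gap: 0.555
```

```bash
python3 -c "from h import *;feel(5)"
```

```text
t 15.8 yaw -40.12+-0.02 Mz -0.023 sd 0.019 E7 -0.112 q7 -0.1630 F [ 1.824  -1.6139 -4.7612] P [ 0.5894 -0.1068  0.1713] gap 0.557
shift units [ 0.0064 -0.0649  0.0502]
```

Emit:
arm_command(
  commands=[
    [[0,0,0,0,0,0.75,0],[0,0,0,0,0,0,0]],
  ],
)

```text
clock: 16.0
position: [0.5894, -0.1068, 0.1713]
ee_rot: [2.99, 0.96, 0.022]
ft_force: [1.5, -1.2, -4.1]
finger_gap: 0.556
```

```bash
python3 -c "from h import *;feel(5);print(bot.read_state()['qpos'])"
```

```text
t 16.25 yaw -35.74+-0.02 Mz -0.030 sd 0.010 E7 -0.112 q7 -0.2245 F [ 1.3703 -1.7987 -5.0953] P [ 0.5894 -0.1068  0.1713] gap 0.552
shift units [ 0.0007 -0.0648  0.0502]
[-0.6245  0.6412  1.1609  1.7472 -0.6458  1.1781 -0.2245]
```

Emit:
arm_command(
  commands=[
    [[0,0,0,0,0,0.75,0],[0,0,0,0,0,0,0]],
  ],
)

```text
clock: 16.45
position: [0.5894, -0.1068, 0.1712]
ee_rot: [3.025, 0.846, 0.022]
ft_force: [1.4, -1.5, -4.2]
finger_gap: 0.557
```

```bash
python3 -c "from h import *;feel(5)"
```

```text
t 16.7 yaw -31.38+-0.02 Mz 0.077 sd 0.019 E7 -0.217 q7 -0.2859 F [ 1.378  -1.5545 -5.3506] P [ 0.5894 -0.1068  0.1713] gap 0.553
shift units [-0.0049 -0.0644  0.0508]
```

Emit:
arm_command(
  commands=[
    [[0,0,0,0,0,0.18,0],[0,0,0,0,0,0,0]],
  ],
)

```text
clock: 16.9
position: [0.5894, -0.1068, 0.1713]
ee_rot: [-3.032, -0.82, -0.023]
ft_force: [1.3, -2.2, -6.2]
finger_gap: 0.55
```

```bash
python3 -c "from h import *;feel(8)"
```

```text
t 17.3 yaw -30.30+-0.00 Mz 0.139 sd 0.031 E7 -0.159 q7 -0.3008 F [ 1.411 -1.712 -5.69 ] P [ 0.5894 -0.1068  0.1713] gap 0.555
shift units [-0.0063 -0.0637  0.0507]
```

Emit:
arm_command(
  commands=[
    [[0,0,0,0,0,-0.5,0],[0,0,0,0,0,-1,0],[0,0,0,0,0,-1,0],[0,0,0,0,0,-1,0],[0,0,0,0,0,-1,0],[0,0,0,0,0,-1,0],[0,0,0,0,0,-1,0],[0,0,0,0,0,-1,0],[0,0,0,0,0,-0.7,0],[0,0,0,0,0,0,0]],
  ],
)

```text
clock: 18.3
position: [0.5895, -0.1069, 0.1713]
ee_rot: [2.378, 2.042, 0.021]
ft_force: [3.7, -1.5, -6.7]
finger_gap: 0.554
```

```bash
python3 -c "from h import *;feel(4)"
```

```text
t 18.5 yaw -81.14+-0.02 Mz 0.020 sd 0.017 E7 0.169 q7 0.4200 F [ 2.8939 -0.6971 -6.2633] P [ 0.5895 -0.1069  0.1713] gap 0.554
shift units [ 0.0502 -0.0494  0.0503]
```

Emit:
arm_command(
  commands=[
    [[0,0,0,0,0,-0.75,0],[0,0,0,0,0,0,0]],
  ],
)

```text
clock: 18.7
position: [0.5895, -0.107, 0.1713]
ee_rot: [2.3, 2.129, 0.019]
ft_force: [2.7, -1.6, -6.1]
finger_gap: 0.55
```

```bash
python3 -c "from h import *;feel(4);info()"
```

```text
t 18.9 yaw -85.44+-0.01 Mz 0.063 sd 0.035 E7 0.121 q7 0.4815 F [ 2.7945 -1.5809 -5.746 ] P [ 0.5895 -0.107   0.1713] gap 0.554
shift units [ 0.0551 -0.0461  0.0502]
t 18.9 p [ 0.5895 -0.107   0.1713] yawcw -85.46 q7 [-0.5166  0.5332  0.922   1.74   -0.4809  1.0964  0.4815] F [ 2.7269 -1.8067 -6.2319] M [-0.4039 -0.0021  0.0937] gap 0.5538
rows-units shift [ 0.0552 -0.0458  0.0499] turn to level [ 0.1285 -0.0377 -0.0003]
```

Emit:
arm_command(
  commands=[
    [[0,0,0,0,0,0,0.65],[0,0,0,0,0,0,1],[0,0,0,0,0,0,1],[0,0,0,0,0,0,1],[0,0,0,0,0,0,1],[0,0,-0.4,0,0,0,1],[0,0,-0.6,0,0,0,1],[0,0,-1,0,0,0,1],[0,0,-1,0,0,0,1],[0,0,-1,0,0,0,1],[0,0,-1,0,0,0,1],[0,0,-0.5,0,0,0,1]],
  ],
)

```text
clock: 20.1
position: [0.5866, -0.1083, 0.3209]
ee_rot: [2.308, 2.12, 0.021]
ft_force: [0.1, -0.2, -0.3]
finger_gap: 1.001
```

```bash
python3 -c "from h import *;info(C+[-.1,.2,.15])"
```

```text
t 20.1 p [ 0.5866 -0.1083  0.3209] yawcw -85.14 q7 [-0.5743  0.4145  1.0113  1.5189 -0.3635  1.3916  0.3745] F [ 0.0876 -0.2238 -0.2565] M [-0.0983  0.0433 -0.0159] gap 1.0011
rows-units shift [ 7.7508 -4.5985  0.0018] turn to level [ 0.145  -0.0442 -0.0003]
```

Emit:
arm_command(
  commands=[
    [[1,-0.3,0,0,0,0,1],[1,-0.3,0,0,0,0,1],[1,-0.3,0,0,0,0,1],[1,-0.3,0,0,0,0,1],[1,-0.3,0,0,0,0,1],[1,-0.3,0,0,0,0,1],[1,-0.3,0,0,0,0,1],[1,-0.3,0,0,0,0,1],[1,-0.3,0,0,0,0,1],[1,-0.3,0,0,0,0,1],[1,-0.3,0,0,0,0,1],[0,0,0,0,0,0,1]],
  ],
)

```text
clock: 21.3
position: [0.5257, 0.1801, 0.3283]
ee_rot: [2.312, 2.11, 0.03]
ft_force: [-0.1, -0.4, 0.4]
finger_gap: 1.001
```

```bash
python3 - <<'E'
from h import *
big=[]
for n,(u0,v0) in (("top",(320,165)),("side",(277,245))):
    p,d=bot.grab_frame(n); im=p[:,:,::-1]; cv2.imwrite(f"pics/{n}2.png",im)
    big.append(cv2.resize(im[v0-20:v0+30,u0-25:u0+25],None,fx=8,fy=8,interpolation=cv2.INTER_CUBIC))
cv2.imwrite("pics/c2.png",np.hstack(big))
cv2.imwrite("pics/w2.png",np.hstack([cv2.imread("pics/top2.png"),cv2.imread("pics/side2.png")])[::,:][::1])
E
python3 -c "
import cv2;a=cv2.imread('pics/w2.png');cv2.imwrite('pics/w2s.png',cv2.resize(a,(800,300)))"
```

```text
(no output)
```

View pics/c2.png

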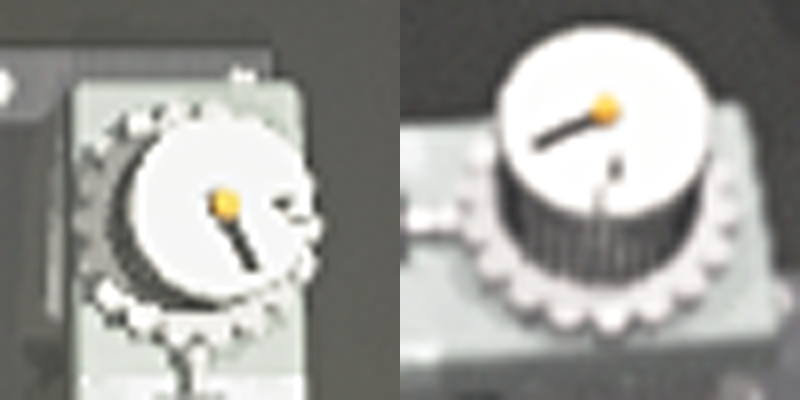

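View pics/w2s.png

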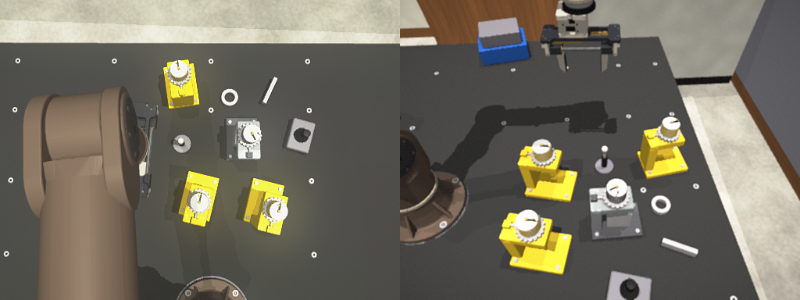

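Run:
```python
from h import *
def w(n,u,v,z=.205):
    c=bot.camera_params(n);K=c["camera_matrix"];T=c["cam_to_world"]
    r=T[:3,:3]@np.linalg.solve(K,[u,v,1]);o=T[:3,3]
    return (o+r*(z-o[2])/r[2])[:2]
for n,o,c,h,m in(("top",(295,145),(226,205),(252,268),(290,208)),("side",(252,225),(205,108),(135,147),(214,165))):
    P=[w(n,o[0]+a/8,o[1]+b/8) for a,b in(c,h,m)]
    a=[np.degrees(np.arctan2(*(p-P[0])[::-1])) for p in P[1:]]
    print(n,P,"hand,mark deg",a,"diff",a[1]-a[0])
```

```text
top [array([ 0.5892, -0.1067]), array([ 0.5715, -0.1137]), array([ 0.5884, -0.1246])] hand,mark deg [np.float64(-158.46099362913233), np.float64(-92.53554848341308)] diff 65.92544514571925
side [array([ 0.5886, -0.1044]), array([ 0.5702, -0.1141]), array([ 0.5889, -0.1208])] hand,mark deg [np.float64(-152.1629426188432), np.float64(-88.9651946228205)] diff 63.1977479960227
```

Run:
```python
from h import *
S=8
out=[]
cen={"top":(.5895,-.1065),"side":(.588,-.1048)}
for n in("top","side"):
    c=bot.camera_params(n);K=c["camera_matrix"];T=np.linalg.inv(c["cam_to_world"]);cx,cy=cen[n]
    j,i=np.mgrid[-30:30:1/6,-30:30:1/6]  # image up=+x, right=-y, mm
    X=np.stack([cx-j/1000,cy-i/1000,np.full_like(i,.205)],-1)@T[:3,:3].T+T[:3,3]
    uv=X@K.T; uv=(uv[...,:2]/uv[...,2:]).astype(np.float32)
    for k in(0,2):
        r=cv2.remap(cv2.imread(f"pics/{n}{k}.png"),uv[...,0],uv[...,1],cv2.INTER_CUBIC)
        g=cv2.cvtColor(r,cv2.COLOR_BGR2GRAY)
        pol=cv2.warpPolar(g,(30,360),(180,180),180,cv2.WARP_POLAR_LINEAR) # rows: angle cw from right
        prof=pol[:,17:23].mean(1); inn=pol[:,9:15].mean(1)
        ii=np.argsort(prof)[:1]
        print(n,k,"outer(17-22mm) dark:",[(a,int(prof[a])) for a in range(0,360,4) if prof[a]<225 ],"inner hand:",int(np.argmin(inn)))
        out.append(r[:, :])
cv2.imwrite("pics/rect.png",cv2.resize(np.vstack([np.hstack(out[:2]),np.hstack(out[2:])]),(600,600)))
```

```text
top 0 outer(17-22mm) dark: [(264, 210), (268, 212), (272, 198), (276, 179), (280, 193), (284, 203), (288, 208), (336, 199), (340, 172), (344, 196)] inner hand: 338
top 2 outer(17-22mm) dark: [(8, 188), (12, 188), (64, 204), (68, 169), (72, 175), (76, 209)] inner hand: 73
side 0 outer(17-22mm) dark: [(272, 218), (276, 215), (280, 220), (340, 212), (344, 161), (348, 173), (352, 221)] inner hand: 346
side 2 outer(17-22mm) dark: [(0, 202), (4, 213), (60, 214), (64, 158), (68, 148), (72, 184), (356, 217)] inner hand: 68
```

View pics/rect.png

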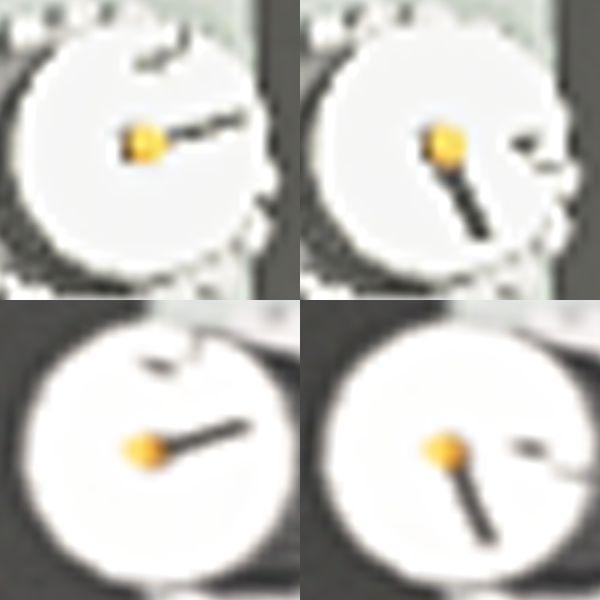

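```bash
python3 -c "from station import bot;bot.sign_off();print(bot.read_state()['clock'])"
```

```text
the job is handed in; nothing more can be done
the job is handed in; nothing more can be done
```

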